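# Load the waiting sample cassette into the latched dock

### The job

One lane of the cassette dock is still empty: press its latch pad down until it stays open, then push the cassette waiting in front of it along the lane, fully home, so that the latch snaps up again behind it. In the end all three cassettes sit home behind shut latches; leave the other things on the bench where they are.

Things in the scene. Friction and masses are not known exactly. Their poses are not given: they have to be found in the camera images.
- dock: fixed aluminium cassette dock, 292 x 302 mm, three parallel lanes. Origin: on the bench top, middle lane, at the lane mouths; +x into the lanes, y left, z up. Lane centres y = +100, 0, -100 mm (lanes 0, 1, 2). Lane floor and the open apron before it (x from -176 mm) are 24 mm high. One lane is empty; its cassette lies on the apron before it, front 15 to 40 mm short of the latch pad
- cassette_a: white sample cassette, loose, 300 g; the three are alike, any one may be waiting. Slab 96 (x) x 68 (y) x 16 mm (z), nine dark wells on top, front corners rounded 10 mm, small steel runner under the front edge; at the tail an upright push bar, x -48 to -38 mm, 48 mm wide, top 42 mm over the underside. Origin: centre of the underside; +x: front, goes in first; z up
- cassette_b: white sample cassette, loose, 300 g; the three are alike, any one may be waiting. Slab 96 (x) x 68 (y) x 16 mm (z), nine dark wells on top, front corners rounded 10 mm, small steel runner under the front edge; at the tail an upright push bar, x -48 to -38 mm, 48 mm wide, top 42 mm over the underside. Origin: centre of the underside; +x: front, goes in first; z up
- cassette_c: white sample cassette, loose, 300 g; the three are alike, any one may be waiting. Slab 96 (x) x 68 (y) x 16 mm (z), nine dark wells on top, front corners rounded 10 mm, small steel runner under the front edge; at the tail an upright push bar, x -48 to -38 mm, 48 mm wide, top 42 mm over the underside. Origin: centre of the underside; +x: front, goes in first; z up
- mouth_0 (a point): floor centre of the mouth of lane 0 (left). Lane 74 mm wide; grey round-nosed dividers lead the cassette in; steel lips 7 mm over each side, 17.5 mm above the floor (tops 44.5 mm over the bench): a cassette enters only by sliding along +x. Home, its tail is 5 to 10 mm inside the mouth (origin at dock x 54 to 58 mm)
- rocker_0 (a joint): rocker latch of lane 0 (left): 0 = shut (pad up), 0.223 rad = open (pad flush). Pressing its pad down 12 mm (about 1.5 N) clicks it over and it stays open by itself; it snaps to either end, changing over at 0.13. With a cassette home it cannot be pressed open
- pad_0 (a point): top centre of the latch pad of lane 0 (left), ribbed steel, 24 mm along the lane x 46 mm across, just before the mouth. Shut it stands 8 to 13 mm above the floor (34 mm over the bench) and bars the lane; open it is 22 mm over the bench, below the floor. Push the tail at least 15 mm above the floor, so that the pad can rise
- mouth_1 (a point): floor centre of the mouth of lane 1 (middle), a lane like lane 0. All lanes: back stop 106 mm inside the mouth. While the latch is open a steel ramp stands 9 mm over the floor in the last 18 mm before the stop; the cassette's runner rides it down (3 to 10 N of push) over its last 10 mm, which snaps the latch up behind the tail
- rocker_1 (a joint): rocker latch of lane 1 (middle): 0 = shut (pad up), 0.223 rad = open (pad flush). Pressing its pad down 12 mm (about 1.5 N) clicks it over and it stays open by itself; it snaps to either end, changing over at 0.13. With a cassette home it cannot be pressed open
- pad_1 (a point): top centre of the latch pad of lane 1 (middle), ribbed steel, 24 mm along the lane x 46 mm across, just before the mouth. Shut it stands 8 to 13 mm above the floor (34 mm over the bench) and bars the lane; open it is 22 mm over the bench, below the floor. Push the tail at least 15 mm above the floor, so that the pad can rise
- mouth_2 (a point): floor centre of the mouth of lane 2 (right), a lane like lane 0. All lanes: back stop 106 mm inside the mouth. While the latch is open a steel ramp stands 9 mm over the floor in the last 18 mm before the stop; the cassette's runner rides it down (3 to 10 N of push) over its last 10 mm, which snaps the latch up behind the tail
- rocker_2 (a joint): rocker latch of lane 2 (right): 0 = shut (pad up), 0.223 rad = open (pad flush). Pressing its pad down 12 mm (about 1.5 N) clicks it over and it stays open by itself; it snaps to either end, changing over at 0.13. With a cassette home it cannot be pressed open
- pad_2 (a point): top centre of the latch pad of lane 2 (right), ribbed steel, 24 mm along the lane x 46 mm across, just before the mouth. Shut it stands 8 to 13 mm above the floor (34 mm over the bench) and bars the lane; open it is 22 mm over the bench, below the floor. Push the tail at least 15 mm above the floor, so that the pad can rise
- brown_bottle: bystander, leave alone: small brown stoppered bottle, 49 mm wide, 98 mm tall; origin: centre of the underside
- petri: bystander, leave alone: petri dish, 91 mm across; origin: centre of the underside
- pen: bystander, leave alone: pen, 142 mm long, lying; origin: centre of the underside
- beaker_small: bystander, leave alone: glass beaker, 56 mm wide, 70 mm tall; origin: centre of the underside
- vial: bystander, leave alone: small vial, 23 mm wide, 54 mm tall; origin: centre of the underside
- forceps: bystander, leave alone: forceps, 127 mm long, lying; origin: centre of the underside
There are look-alikes about, which are no part of the job. What is shaped like the cassette_c but green or purple is not meant.

How it is judged:
By the outcome, as a careful person would: the job done as asked, in the order asked, and still so for the second after the job is handed in, with the robot touching nothing.
It also fails if it takes over 38 s, if anything falls off the work surface, if the arm or the gripper's body presses on something with over 40 N, if the wrist force passes 120 N, or if a joint passes its speed limit or range.

### The arm

A 6-joint arm with a two-finger parallel gripper is mounted at the origin on a cart in front of the work surface, level with it; the furniture and walls round the work are solid. World frame = base frame: x ahead of the robot, y to its left, z up, the work surface at z = 0. Lengths are in m, angles in degrees, forces in N, time in s.
With the tool pointing down it reaches from about 0.375 to 0.9 m from the base axis. Payload 3.1 kg.
Tool frame: the origin (TCP) lies at the very end of the fingers, on their centre line; the grasp point (between the pads) lies 19 mm behind it; z points along the fingers, y is the direction in which the jaws open and shut (so a half turn about z gives the same grasp; the last joint's range is limited). The gripper opens to 87 mm and grips with 3 to 60 N. Pads are 19 mm wide; open, the fingers measure 117 mm over their backs; the gripper's body (75 mm by 190 mm) begins 51 mm behind the grasp point.
Start: joints at [54.46, 30.224, 82.088, -0, 67.689, -10.227], TCP at [0.267, 0.565, 0.223] pointing down, gripper open.
Joint ranges: [-176.69, 176.69], [-43.24, 126.21], [12.49, 139.97], [-82, 262], [0, 151.66], [-163.58, 163.58]. Speed limits (degrees/s): [159.86, 159.86, 180, 180, 180, 180].

### API

Orientations are given as a 3x3 rotation matrix whose columns are the frame's x, y, z axes.
In Python, from rig import readout, capture, camera_model, bot, spot_in, regions_of gives the robot as it stands.
- The arm moves only by the tool send_rows, never from a script. Its argument "moves" is a list that holds one entry, the list of rows, each a list of 7 numbers: the turn, a rotation vector about the tool's x, y, z in degrees, then the shift along the tool's x, y, z in cm, then the opening, from -1 (shut) to 1 (fully open). A call has exactly 5 rows; each row shifts and turns the commanded pose from where the row before left it, along the tool's axes as they then stand; what a row does not reach is not made up. A row lasts 1/10 s, in which the tool goes at most 50 mm and 8.59 degrees, less where a joint would pass 70% of its speed; a pose out of reach is approached as far as the arm can. A call with a gripper value outside its range is refused whole. The fingers move at their own pace and stop on an object; the grip force is fixed at half the most. Time passes only in rows, so rows that do not move let the fingers close, or fill a call up. It gives the time, the measured TCP pose, the force and the opening at its end, in the units of the state.
- readout.read_state(): the state, without advancing time (a new reading comes with each control period).
- capture(name): name is "side" or "top" or "wrist"; returns the picture (400x640x3 uint8, blue, green, red); there is no depth.
- camera_model(name): a dict with "camera_matrix" (3x3 intrinsics, pixels), "k1" (the pictures are not rectified: a ray, as slopes to the right and down, at radius r is drawn at 1 + k1 r^2 times it, then the intrinsics apply), "pose" (4x4, takes a point from camera to world coordinates). Camera axes: x right, y up, looking along -z (the intrinsics and any distortion apply to the point x, -y, -z); pixel columns grow to the right and rows downward; lengths in m; the calibration is good to about 2 mm. A picture is of the moment at which its call begins: read the wrist's pose just before it. camera_model takes no time and is no camera call; for the wrist camera it gives the pose at the moment of the call.
- bot.hand_in(): hands the job in, once; it reports no verdict.
Trained networks look in the newest picture that a camera, given by its name, has taken for a name from the list of things; names that differ only in an ending like _2 or _b are one class to them, and where a whole thing is asked for, a point or a joint stands for the part that bears it (a point fixed in the world has none). Each returns a list of dicts, best first, with "p" (0 to 1); they miss things now and then, are a little off and sometimes report something else, mostly with a low value. They report only what shows in the picture. A call takes as long as a camera call. They do not tell look-alikes from the thing itself.
- spot_in(camera, thing): "location" ([x, y, z] in m, in world coordinates, good to about 4 mm: the middle of the surface that is visible of it).
- regions_of(camera, thing): "mask" (400x640 bool, what is visible of it).
The state is a dict: "time_s": time; "joint_positions": joint angles; "qvel": joint speeds; "tau": joint torques, N m; "position": TCP position; "tcp_rot": TCP orientation; "force": force on the tool from outside, world axes, zero at the start; "moment": the same for the moment, N m; "opening": opening from 0.0 (shut) to 1.0 (fully open).
Only numpy, scipy, OpenCV 4.12 (cv2) and the standard library are available. Lean on these libraries where they do the work, as an engineer would, in place of code of your own. Each camera call takes 0.05 s, during which the arm holds its last target. There are 200 camera calls.

## Working session

There is one attempt and no reset: what is moved stays moved. The work goes in short steps, Python scripts to look and compute and a tool call to move; the robot and the scene stay as the last step left them, time stands still between calls to the robot, and variables do not carry over. Pictures are saved under pics/ and viewed, about 8 in all and at most 12, crops included, and the job is handed in when it is done.

Besides the shell and the picture viewer there is one more tool, called after "Call:" as name(argument=value, ...), one argument or row to a line, values as JSON. send_rows: Moves the arm, as the interface text tells. Its arguments: {"type":"object","properties":{"moves":{"type":"array","items":{"type":"array","items":{"type":"array","items":{"type":"number"}}}}},"required":["moves"]}

```bash
mkdir -p pics; ls
python3 - <<'E'
from rig import *
import cv2
for n in("top","side"):
    im=capture(n); cv2.imwrite(f"pics/{n}0.png",im)
    for t in("cassette_a","pad_0","dock","mouth_0"):
        try: print(n,t,[(round(d["p"],2),[round(float(v),3) for v in d["location"]]) for d in spot_in(n,t)])
        except Exception as e: print(n,t,e)
s=readout.read_state();print(s["time_s"],s["position"],s["tcp_rot"],s["force"])
E
```

```text
pics
top cassette_a [(0.89, [0.745, -0.128, 0.04]), (0.83, [0.4, 0.053, 0.02]), (0.75, [0.568, 0.052, 0.04]), (0.73, [0.522, 0.212, 0.017]), (0.65, [0.735, -0.036, 0.039])]
top pad_0 [(0.52, [0.677, 0.068, 0.021])]
top dock [(0.9, [0.642, -0.044, 0.021])]
top mouth_0 [(0.69, [0.643, -0.045, 0.026])]
side cassette_a [(0.98, [0.561, 0.033, 0.039]), (0.89, [0.511, 0.215, 0.017]), (0.74, [0.715, -0.036, 0.041]), (0.7, [0.397, 0.029, 0.017]), (0.66, [0.728, -0.139, 0.038])]
side pad_0 [(0.57, [0.665, -0.041, 0.034]), (0.45, [0.651, 0.057, 0.032]), (0.43, [0.678, -0.148, 0.034]), (0.32, [0.714, -0.034, 0.039])]
side dock [(0.87, [0.643, -0.091, 0.025])]
side mouth_0 [(0.75, [0.642, -0.091, 0.025]), (0.6, [0.63, 0.405, 0.048])]
0.5 [0.26717107 0.56496312 0.2225187 ] [[-9.03983856e-01  4.27566588e-01 -2.88812350e-05]
 [ 4.27566589e-01  9.03983854e-01 -5.87670523e-05]
 [ 9.81342066e-07 -6.54731177e-05 -9.99999998e-01]] [-1.43641433 -0.96711038 -0.59049798]
```

View pics/top0.png

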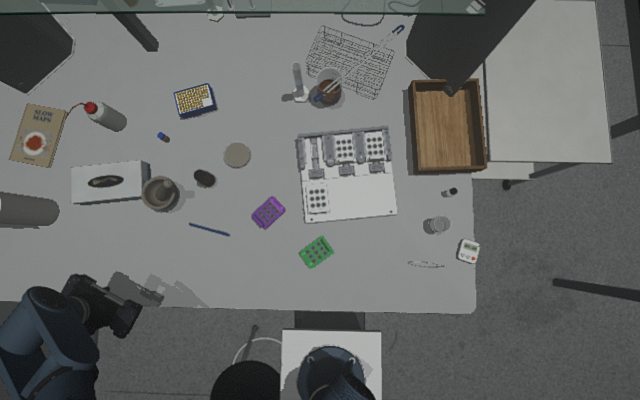

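View pics/side0.png

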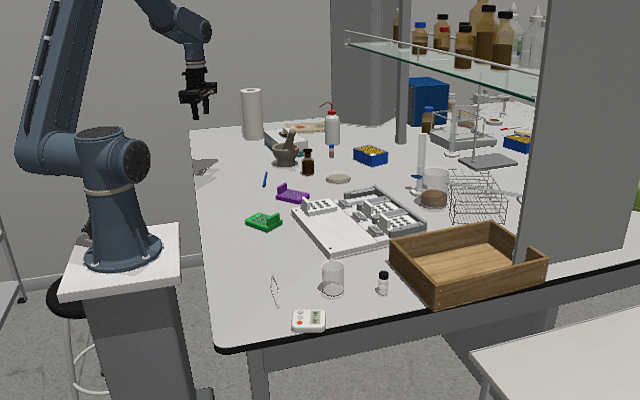

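The top view shows the dock at about (347,172). Its left lane (lane 0, mouth near (316,172)) is empty, and the white cassette at (317,197) waits in front of it. The white cassettes at (345,150) and (376,145) are home. The green one (316,252) and the purple one (268,212) are look-alikes. Next I confirm this in a crop and measure the dock.

```bash
cat > h.py <<'E'
from rig import *
import cv2, numpy as np
from scipy.optimize import least_squares
def und(c,uv):
    K=c["camera_matrix"];k=c["k1"];d=(np.atleast_2d(uv)-[K[0][2],K[1][2]])/[K[0][0],K[1][1]]
    s=d.copy()
    for _ in range(20): s=d/(1+k*(s**2).sum(1,keepdims=True))
    return s
def unproj(c,uv,z):
    P=np.array(c["pose"]);s=und(c,uv);r=np.c_[s[:,0],-s[:,1],-np.ones(len(s))]@P[:3,:3].T
    return P[:3,3]+r*((z-P[2,3])/r[:,2:])
def proj(c,X):
    P=np.array(c["pose"]);K=np.array(c["camera_matrix"]);q=(np.atleast_2d(X)-P[:3,3])@P[:3,:3]
    s=np.c_[q[:,0]/-q[:,2],-q[:,1]/-q[:,2]];s=s*(1+c["k1"]*(s**2).sum(1,keepdims=True))
    return s*[K[0,0],K[1,1]]+[K[0,2],K[1,2]]
E
python3 - <<'E'
from h import *
im=capture("top");c=camera_model("top")
m=[r for r in regions_of("top","dock")][0]["mask"].astype(np.uint8)
cm=[ (round(r["p"],2),np.argwhere(r["mask"]).mean(0)[::-1].round(1)) for r in regions_of("top","cassette_a")];print(cm)
pts=cv2.findContours(m,0,1)[0];pts=max(pts,key=len)[:,0,:]
w=unproj(c,pts.astype(float),0.024)
r=cv2.minAreaRect((w[:,:2]*1000).astype(np.float32));print(r,cv2.boxPoints(r).round())
b=im[110:240,280:420];cv2.imwrite("pics/c1.png",cv2.resize(b,None,fx=4.6,fy=4.6,interpolation=2))
E
```

```text
[(0.93, array([268.2, 212.6])), (0.92, array([343.6, 149.3])), (0.8, array([315.6, 251.5])), (0.78, array([316.5, 198.9])), (0.56, array([374.2, 147.4]))]
((654.896728515625, -40.3878173828125), (302.62176513671875, 306.9532775878906), 6.7852983474731445) [[ 487.   94.]
 [ 523. -211.]
 [ 823. -175.]
 [ 787.  130.]]
```

View pics/c1.png

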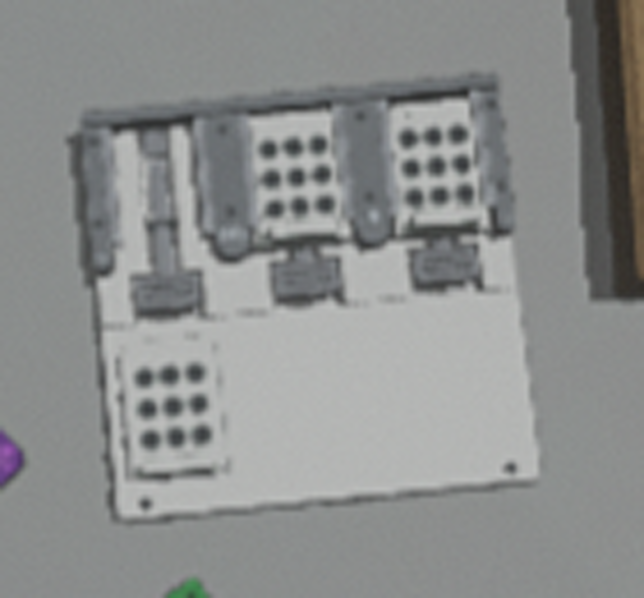

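```bash
cat >> h.py <<'E'
from scipy.spatial.transform import Rotation as Rn
def Rt(yaw):  # tool down, tool x at world yaw
    c,s=np.cos(np.radians(yaw)),np.sin(np.radians(yaw)); return np.array([[c,s,0],[s,-c,0],[0,0,-1.]])
def plan(target,yaw,n):
    s=readout.read_state();p=np.array(s["position"]);R=np.array(s["tcp_rot"])
    rv=Rn.from_matrix(R.T@Rt(yaw)).as_rotvec(degrees=True);d=(np.array(target)-p)/n
    print("pos",p.round(4),"rotvec",rv.round(2))
    for i in range(n):
        Ri=R@Rn.from_rotvec(rv*i/n,degrees=True).as_matrix()
        print((rv/n).round(1),(Ri.T@d*100).round(2))
E
python3 - <<'E'
from h import *
s=readout.read_state();c=camera_model("wrist");P=np.array(c["pose"]);R=np.array(s["tcp_rot"])
print("cam in tool",(R.T@(P[:3,3]-s["position"])).round(3),(R.T@P[:3,:3]).round(2),np.array(c["camera_matrix"]).round())
plan([0.60,0.045,0.22],186.8,15)
E
```

```text
cam in tool [ 0.071 -0.    -0.163] [[-0.    0.97  0.26]
 [ 1.    0.    0.  ]
 [ 0.    0.26 -0.97]] [[280.   0. 324.]
 [  0. 280. 198.]
 [  0.   0.   1.]]
pos [0.2672 0.565  0.2226] rotvec [  0.     0.   -32.11]
[ 0.   0.  -2.1] [-3.49 -2.19  0.02]
[ 0.   0.  -2.1] [-3.4  -2.31  0.02]
[ 0.   0.  -2.1] [-3.32 -2.44  0.02]
[ 0.   0.  -2.1] [-3.22 -2.56  0.02]
[ 0.   0.  -2.1] [-3.12 -2.68  0.02]
[ 0.   0.  -2.1] [-3.02 -2.79  0.02]
[ 0.   0.  -2.1] [-2.91 -2.91  0.02]
[ 0.   0.  -2.1] [-2.8  -3.01  0.02]
[ 0.   0.  -2.1] [-2.69 -3.12  0.02]
[ 0.   0.  -2.1] [-2.57 -3.21  0.02]
[ 0.   0.  -2.1] [-2.45 -3.31  0.02]
[ 0.   0.  -2.1] [-2.32 -3.4   0.02]
[ 0.   0.  -2.1] [-2.2  -3.48  0.02]
[ 0.   0.  -2.1] [-2.06 -3.56  0.02]
[ 0.   0.  -2.1] [-1.93 -3.64  0.02]
```

Call:
send_rows(
  moves=[
    [[0, 0, -2.1, -3.5, -2.2, 0, -1], [0, 0, -2.1, -3.4, -2.3, 0, -1], [0, 0, -2.1, -3.3, -2.4, 0, -1], [0, 0, -2.1, -3.2, -2.6, 0, -1], [0, 0, -2.1, -3.1, -2.7, 0, -1]],
  ],
)

```text
time_s: 1.15
position: [0.3781, 0.3902, 0.2228]
tcp_rot: [[-0.967, 0.254, 0.001], [0.254, 0.967, 0.0], [-0.0, 0.0, -1.0]]
force: [1.0, -1.0, -0.4]
opening: 0.632
```

Call:
send_rows(
  moves=[
    [[0, 0, -2.1, -3.0, -2.8, 0, -1], [0, 0, -2.1, -2.9, -2.9, 0, -1], [0, 0, -2.1, -2.8, -3.0, 0, -1], [0, 0, -2.1, -2.7, -3.1, 0, -1], [0, 0, -2.1, -2.6, -3.2, 0, -1]],
  ],
)

```text
time_s: 1.65
position: [0.4883, 0.2166, 0.2228]
tcp_rot: [[-0.997, 0.074, 0.001], [0.074, 0.997, 0.0], [-0.001, 0.0, -1.0]]
force: [0.1, 0.1, 0.7]
opening: 0.174
```

Call:
send_rows(
  moves=[
    [[0, 0, -2.2, -2.4, -3.3, 0, -1], [0, 0, -2.2, -2.3, -3.4, 0, -1], [0, 0, -2.2, -2.2, -3.5, 0, -1], [0, 0, -2.2, -2.1, -3.6, 0, -1], [0, 0, -2.2, -1.9, -3.6, 0, -1]],
  ],
)

```text
time_s: 2.15
position: [0.5978, 0.0424, 0.2227]
tcp_rot: [[-0.993, -0.118, 0.001], [-0.118, 0.993, 0.0], [-0.001, 0.0, -1.0]]
force: [0.4, 0.5, -0.3]
opening: 0.009
```

Run:
```python
from h import *
c=camera_model("wrist");im=capture("wrist");cv2.imwrite("pics/w1.png",im)
for t in("pad_0","cassette_a"): print(t,[(round(d["p"],2),np.round(d["location"],3)) for d in spot_in("wrist",t)])
s=readout.read_state();print(s["time_s"],s["position"],s["force"],s["opening"]); np.savez("w1.npz",**{k:np.array(v) for k,v in c.items()})
```

```text
pad_0 [(0.93, array([ 0.66, -0.04,  0.04])), (0.75, array([ 0.674, -0.139,  0.041])), (0.71, array([0.643, 0.056, 0.036])), (0.66, array([ 0.761, -0.131,  0.039]))]
cassette_a [(0.92, array([0.41 , 0.048, 0.016])), (0.82, array([0.52 , 0.214, 0.018])), (0.73, array([0.567, 0.054, 0.038])), (0.71, array([ 0.761, -0.13 ,  0.039]))]
2.3 [0.59835821 0.04157328 0.2224719 ] [0.32063188 0.60283162 0.30315617] 0.0030842940866350086
```

View pics/w1.png

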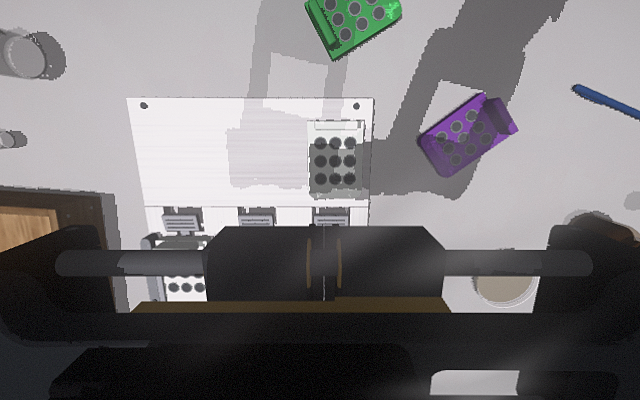

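The wrist view shows the waiting white cassette at (335,160) in front of the lane 0 pad (331,215). The apron's front edge runs from (127,97) to (375,97), level in the picture, so my yaw is right.

Run:
```python
from h import *
c=dict(np.load("w1.npz"));im=cv2.imread("pics/w1.png")
print("front corners",unproj(c,[[127,97],[375,97]],.024).round(4))
print("pads",unproj(c,[[331,213],[258,213],[183,213]],.034).round(4))
print("wells",unproj(c,[[321,143],[349,143],[321,179],[349,179],[335,161]],.040).round(4))
print("bar",unproj(c,[[314,121],[364,121]],.066).round(4))
b=im[85:235,220:400];cv2.imwrite("pics/c2.png",cv2.resize(b,None,fx=4,fy=4,interpolation=2))
```

```text
front corners [[ 0.5249 -0.2066  0.024 ]
 [ 0.4892  0.093   0.024 ]]
pads [[ 0.6398  0.0575  0.034 ]
 [ 0.651  -0.0383  0.034 ]
 [ 0.6626 -0.1364  0.034 ]]
wells [[0.5506 0.0339 0.04  ]
 [0.5466 0.0677 0.04  ]
 [0.5947 0.039  0.04  ]
 [0.5906 0.074  0.04  ]
 [0.5702 0.0536 0.04  ]]
bar [[0.526  0.0236 0.066 ]
 [0.5196 0.0783 0.066 ]]
```

View pics/c2.png

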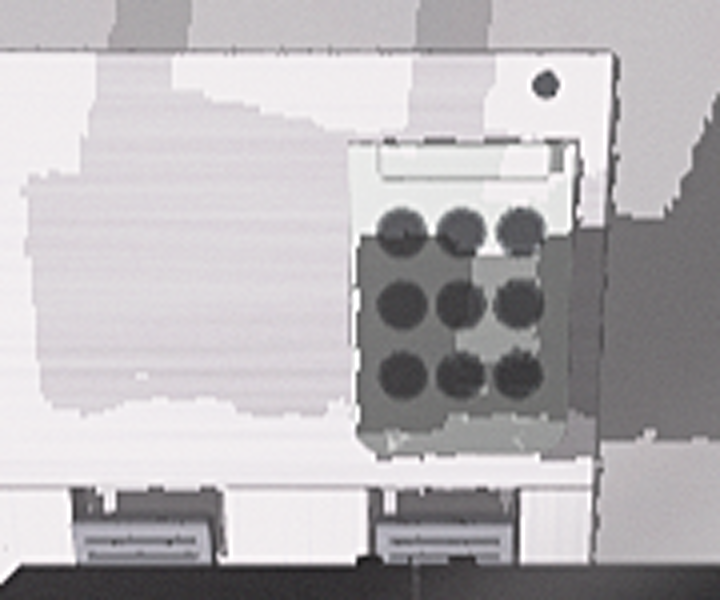

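Call:
send_rows(
  moves=[
    [[0, 0, 0, -1.2, 0.3, 3.0, -1], [0, 0, 0, -1.2, 0.3, 3.0, -1], [0, 0, 0, -1.2, 0.3, 3.0, -1], [0, 0, 0, -1.1, 0.2, 3.0, -1], [0, 0, 0, -1.1, 0.2, 3.0, -1]],
  ],
)

```text
time_s: 2.8
position: [0.6524, 0.0654, 0.0715]
tcp_rot: [[-0.993, -0.118, -0.001], [-0.118, 0.993, 0.0], [0.001, 0.001, -1.0]]
force: [0.6, 0.0, 0.0]
opening: 0.004
```

Run:
```python
from h import *
s=readout.read_state();print(s["position"],s["force"]);plan([.6546,.0615,.045],186.8,1)
im=capture("side");c=camera_model("side");u=proj(c,[.6546,.0615,.04])[0].astype(int);print(u)
b=im[u[1]-55:u[1]+45,u[0]-75:u[0]+75];cv2.imwrite("pics/s2.png",cv2.resize(b,None,fx=5,fy=5,interpolation=2))
```

```text
[0.65241354 0.06539856 0.0715458 ] [0.61716219 0.02340393 0.03274308]
pos [0.6524 0.0654 0.0715] rotvec [ 0.03 -0.04 -0.05]
[ 0.  -0.  -0.1] [-0.17 -0.41  2.65]
[344 200]
```

View pics/s2.png

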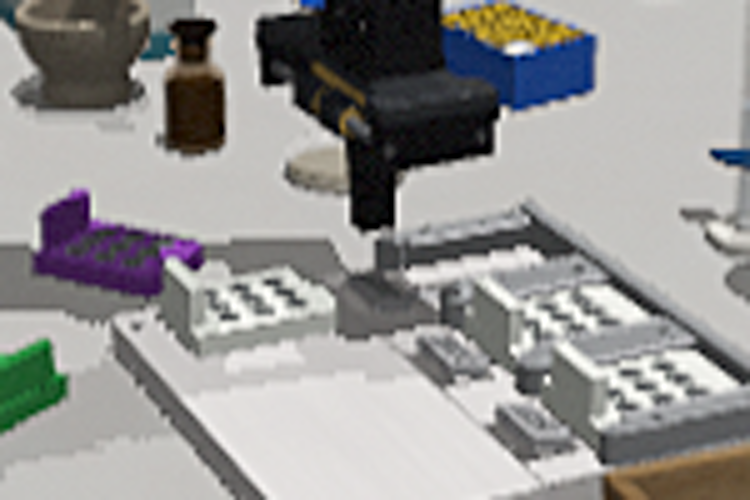

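The closed fingers (370,200 in the crop) hang over the lane 0 pad (385,290). I correct by a few mm and press.

Call:
send_rows(
  moves=[
    [[0, 0, 0, -0.2, -0.4, 1.0, -1], [0, 0, 0, 0, 0, 1.5, -1], [0, 0, 0, 0, 0, 0.8, -1], [0, 0, 0, 0, 0, 0.6, -1], [0, 0, 0, 0, 0, 0.4, -1]],
  ],
)

```text
time_s: 3.35
position: [0.6553, 0.0599, 0.0298]
tcp_rot: [[-0.993, -0.116, 0.0], [-0.116, 0.993, -0.0], [-0.0, -0.0, -1.0]]
force: [-0.3, 0.4, -0.1]
opening: 0.006
```

Call:
send_rows(
  moves=[
    [[0, 0, 0, 0, 0, 0.3, -1], [0, 0, 0, 0, 0, 0.2, -1], [0, 0, 0, 0, 0, 0.2, -1], [0, 0, 0, 0, 0, 0, -1], [0, 0, 0, 0, 0, 0, -1]],
  ],
)

```text
time_s: 3.85
position: [0.6558, 0.0599, 0.023]
tcp_rot: [[-0.993, -0.116, 0.001], [-0.116, 0.993, -0.0], [-0.001, -0.0, -1.0]]
force: [-0.7, -0.2, 1.3]
opening: -0.003
```

Call:
send_rows(
  moves=[
    [[0, 0, 0, 0, 0, 0.2, -1], [0, 0, 0, 0, 0, 0.1, -1], [0, 0, 0, 0, 0, 0, -1], [0, 0, 0, 0, 0, 0, -1], [0, 0, 0, 0, 0, 0, -1]],
  ],
)

```text
time_s: 4.35
position: [0.6558, 0.0599, 0.0227]
tcp_rot: [[-0.993, -0.117, 0.001], [-0.117, 0.993, -0.0], [-0.001, -0.0, -1.0]]
force: [-3.5, 0.9, 15.8]
opening: 0.004
```

Call:
send_rows(
  moves=[
    [[0, 0, 0, 0, 0, -2.0, -1], [0, 0, 0, 0, 0, -4.0, -1], [0, 0, 0, 1.0, 0, -4.0, -1], [0, 0, 0, 2.0, 0, -3.0, -1], [0, 0, 0, 0, 0, 0, -1]],
  ],
)

```text
time_s: 4.85
position: [0.6263, 0.0564, 0.1541]
tcp_rot: [[-0.993, -0.117, 0.006], [-0.117, 0.993, -0.001], [-0.006, -0.001, -1.0]]
force: [0.0, -0.0, 0.4]
opening: 0.001
```

Run:
```python
from h import *
s=readout.read_state();print(s["time_s"],s["position"],s["force"])
im=capture("side");u=[344,200]
b=im[u[1]-25:u[1]+45,u[0]-65:u[0]+75];A=cv2.resize(b,None,fx=5,fy=5,interpolation=2)
c=camera_model("wrist");im=capture("wrist");B=cv2.resize(im[60:230,120:420],(700,397))
np.savez("w2.npz",**{k:np.array(v) for k,v in c.items()});cv2.imwrite("pics/w2.png",im)
cv2.imwrite("pics/s3.png",cv2.resize(np.vstack([A,B]),(560,598)))
```

```text
4.85 [0.62625373 0.05636555 0.15414349] [ 0.01009837 -0.0173703   0.43032814]
```

View pics/s3.png

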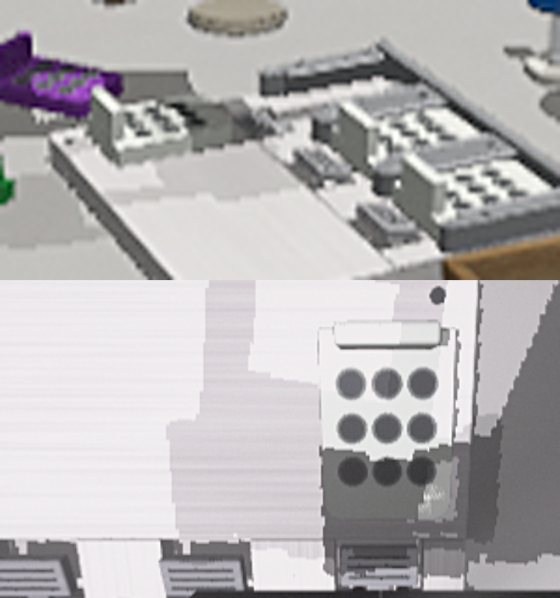

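Pad 0 now lies flush and dark (378,565 in the lower crop), so the latch is open. The cassette hasn't moved. Next I measure the bar again and plan the approach behind it.

```bash
cat >> h.py <<'E'
X=np.array([.993,.1184,0]);Y=np.array([-.1184,.993,0]);O=np.array([.6818,-.036,0])
def todock(p): q=np.atleast_2d(p)-O; return np.c_[q@X,q@Y,q[:,2]].round(4)
def dock(x,y,z): return O+x*X+y*Y+[0,0,z]
E
python3 - <<'E'
from h import *
c=dict(np.load("w2.npz"))
print("bar rear",todock(unproj(c,[[299,83],[356,83]],.066)));print("slab sides",todock(unproj(c,[[290.4,140],[364,140]],.04)))
s=readout.read_state();print(todock(s["position"]));plan(dock(-.185,.101,.154),186.8,4);plan(dock(-.185,.101,.047),186.8,1)
E
```

```text
bar rear [[-0.1473  0.0785  0.066 ]
 [-0.1472  0.1257  0.066 ]]
slab sides [[-0.0995  0.0668  0.04  ]
 [-0.0993  0.1377  0.04  ]]
[[-0.0447  0.0984  0.1503]]
pos [0.6258 0.0564 0.1503] rotvec [-0.02  0.1  -0.12]
[-0.  0. -0.] [ 3.51  0.06 -0.1 ]
[-0.  0. -0.] [ 3.51  0.06 -0.1 ]
[-0.  0. -0.] [ 3.51  0.06 -0.1 ]
[-0.  0. -0.] [ 3.51  0.06 -0.1 ]
pos [0.6258 0.0564 0.1503] rotvec [-0.02  0.1  -0.12]
[-0.   0.1 -0.1] [14.05  0.23 10.3 ]
```

Call:
send_rows(
  moves=[
    [[0, 0, 0, 3.5, 0.1, 0, -0.65], [0, 0, 0, 3.5, 0.1, 0, -0.65], [0, 0, 0, 3.5, 0, 0, -0.65], [0, 0, 0, 3.5, 0, 0.3, -0.65], [0, 0, 0, 0, 0, 2.0, -0.65]],
  ],
)

```text
time_s: 5.45
position: [0.481, 0.0426, 0.1258]
tcp_rot: [[-0.993, -0.116, -0.006], [-0.116, 0.993, 0.001], [0.006, 0.002, -1.0]]
force: [1.3, -0.6, -0.7]
opening: 0.17
```

Call:
send_rows(
  moves=[
    [[0, 0, 0, 0, 0, 3.0, -0.65], [0, 0, 0, 0, 0, 3.0, -0.65], [0, 0, 0, 0, 0, 2.0, -0.65], [0, 0, 0, 0, 0, 0, -0.65], [0, 0, 0, 0, 0, 0, -0.65]],
  ],
)

```text
time_s: 5.95
position: [0.4859, 0.0422, 0.0455]
tcp_rot: [[-0.993, -0.116, -0.003], [-0.116, 0.993, 0.0], [0.002, 0.001, -1.0]]
force: [0.5, -0.3, 0.5]
opening: 0.178
```

Run:
```python
from h import *
s=readout.read_state();print(s["position"],todock(s["position"]),s["force"],s["opening"]);plan(dock(-.185,.101,.047),186.8,1)
```

```text
[0.48591848 0.04218995 0.04546866] [[-0.1853  0.1008  0.0455]] [ 0.47740254 -0.25743956  0.48326419] 0.1780843911003398
pos [0.4859 0.0422 0.0455] rotvec [ 0.04 -0.14 -0.12]
[ 0.  -0.1 -0.1] [-0.02  0.02 -0.15]
```

Call:
send_rows(
  moves=[
    [[0, 0, 0, -1.2, 0, -0.2, -0.65], [0, 0, 0, -0.8, 0, 0, -0.65], [0, 0, 0, -0.8, 0, 0, -0.65], [0, 0, 0, -0.8, 0, 0, -0.65], [0, 0, 0, -0.8, 0, 0, -0.65]],
  ],
)

```text
time_s: 6.45
position: [0.5288, 0.0475, 0.0487]
tcp_rot: [[-0.993, -0.117, -0.003], [-0.117, 0.993, 0.0], [0.003, 0.001, -1.0]]
force: [-4.6, -0.6, 2.7]
opening: 0.178
```

Call:
send_rows(
  moves=[
    [[0, 0, 0, -0.8, 0, 0, -0.65], [0, 0, 0, -0.8, 0, 0, -0.65], [0, 0, 0, -0.8, 0, 0, -0.65], [0, 0, 0, -0.8, 0, 0, -0.65], [0, 0, 0, -0.6, 0, 0, -0.65]],
  ],
)

```text
time_s: 6.95
position: [0.5694, 0.0517, 0.0485]
tcp_rot: [[-0.993, -0.116, 0.002], [-0.116, 0.993, -0.0], [-0.002, -0.0, -1.0]]
force: [-2.3, 0.1, 1.7]
opening: 0.173
```

Run:
```python
from h import *
s=readout.read_state();print(todock(s["position"]),s["force"]);plan(dock(-.01,.1,.047),186.8,1)
im=capture("side");cv2.imwrite("pics/s4.png",cv2.resize(im[160:270,270:450],None,fx=4,fy=4,interpolation=2))
```

```text
[[-0.1012  0.1004  0.0485]] [-2.30357603  0.14822054  1.72568513]
pos [0.5694 0.0517 0.0485] rotvec [-0.02  0.12 -0.12]
[-0.   0.1 -0.1] [-9.12 -0.02  0.17]
```

View pics/s4.png

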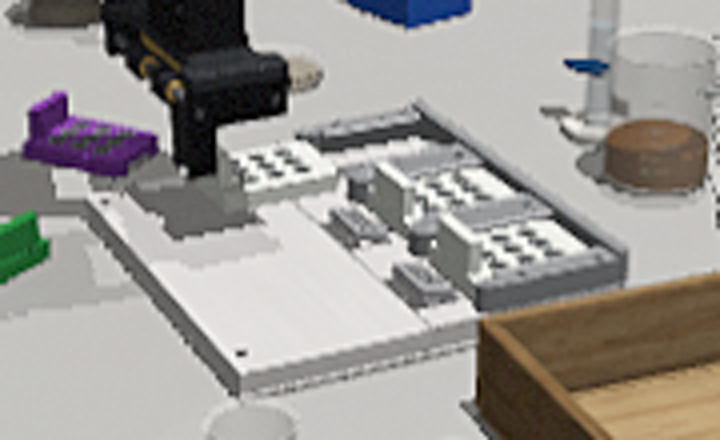

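The cassette (275,165 in the crop) slides straight over the flush pad, and its front is now at the lane mouth. I keep pushing.

Call:
send_rows(
  moves=[
    [[0, 0, 0, -0.6, 0, 0.1, -0.65], [0, 0, 0, -0.6, 0, 0, -0.65], [0, 0, 0, -0.6, 0, 0, -0.65], [0, 0, 0, -0.8, 0, 0, -0.65], [0, 0, 0, -0.8, 0, 0, -0.65]],
  ],
)

```text
time_s: 7.5
position: [0.6017, 0.0553, 0.0474]
tcp_rot: [[-0.993, -0.116, 0.0], [-0.116, 0.993, -0.0], [-0.0, -0.0, -1.0]]
force: [-1.0, -0.4, -1.0]
opening: 0.176
```

Call:
send_rows(
  moves=[
    [[0, 0, 0, -0.8, 0, 0, -0.65], [0, 0, 0, -0.8, 0, 0, -0.65], [0, 0, 0, -0.8, 0, 0, -0.65], [0, 0, 0, -0.6, 0, 0, -0.65], [0, 0, 0, -0.6, 0, 0, -0.65]],
  ],
)

```text
time_s: 8.0
position: [0.6365, 0.0593, 0.0474]
tcp_rot: [[-0.993, -0.117, -0.004], [-0.117, 0.993, -0.001], [0.004, -0.001, -1.0]]
force: [-6.4, -2.9, 3.7]
opening: 0.177
```

Run:
```python
from h import *
s=readout.read_state();print(todock(s["position"]),s["force"]);plan(dock(-.0,.1,.047),186.8,1)
```

```text
[[-0.0337  0.1     0.0474]] [-6.38681309 -2.93985987  3.66910621]
pos [0.6365 0.0593 0.0474] rotvec [-0.03 -0.21 -0.08]
[-0.  -0.2 -0.1] [-3.37  0.    0.02]
```

Call:
send_rows(
  moves=[
    [[0, 0, 0, -0.4, 0, 0, -0.65], [0, 0, 0, -0.4, 0, 0, -0.65], [0, 0, 0, -0.4, 0, 0, -0.65], [0, 0, 0, -0.4, 0, 0, -0.65], [0, 0, 0, -0.3, 0, 0, -0.65]],
  ],
)

```text
time_s: 8.5
position: [0.6558, 0.0616, 0.0474]
tcp_rot: [[-0.993, -0.117, -0.002], [-0.117, 0.993, -0.001], [0.002, -0.001, -1.0]]
force: [-4.6, -2.9, 3.1]
opening: 0.172
```

Call:
send_rows(
  moves=[
    [[0, 0, 0, -0.3, 0, 0, -0.65], [0, 0, 0, -0.3, 0, 0, -0.65], [0, 0, 0, -0.3, 0, 0, -0.65], [0, 0, 0, -0.2, 0, 0, -0.65], [0, 0, 0, 0, 0, 0, -0.65]],
  ],
)

```text
time_s: 9.0
position: [0.6663, 0.0628, 0.0474]
tcp_rot: [[-0.993, -0.117, -0.003], [-0.117, 0.993, -0.001], [0.003, -0.001, -1.0]]
force: [-4.8, -3.0, 1.4]
opening: 0.174
```

Run:
```python
from h import *
s=readout.read_state();print(todock(s["position"]),s["force"]);plan(dock(-.0,.1,.047),186.8,1)
im=capture("side");cv2.imwrite("pics/s5.png",cv2.resize(im[160:270,270:450],None,fx=4,fy=4,interpolation=2))
```

```text
[[-0.0037  0.0999  0.0474]] [-4.81317209 -2.98296121  1.36474348]
pos [0.6663 0.0628 0.0474] rotvec [-0.03 -0.15 -0.1 ]
[-0.  -0.2 -0.1] [-0.37  0.01  0.04]
```

Call:
send_rows(
  moves=[
    [[0, 0, 0, -0.2, 0, 0, -0.65], [0, 0, 0, -0.2, 0, 0, -0.65], [0, 0, 0, -0.1, 0, 0, -0.65], [0, 0, 0, 0, 0, 0, -0.65], [0, 0, 0, 0, 0, 0, -0.65]],
  ],
)

```text
time_s: 9.55
position: [0.67, 0.0632, 0.0474]
tcp_rot: [[-0.993, -0.117, -0.005], [-0.117, 0.993, -0.001], [0.006, -0.001, -1.0]]
force: [-6.5, -4.1, 3.8]
opening: 0.176
```

Call:
send_rows(
  moves=[
    [[0, 0, 0, -0.2, 0, 0, -0.65], [0, 0, 0, -0.1, 0, 0, -0.65], [0, 0, 0, 0, 0, 0, -0.65], [0, 0, 0, 0, 0, 0, -0.65], [0, 0, 0, 0, 0, 0, -0.65]],
  ],
)

```text
time_s: 10.05
position: [0.67, 0.0633, 0.0474]
tcp_rot: [[-0.993, -0.117, -0.012], [-0.117, 0.993, -0.002], [0.012, -0.0, -1.0]]
force: [-12.5, -4.9, 8.4]
opening: 0.176
```

Run:
```python
from h import *
s=readout.read_state();print(todock(s["position"]),s["force"])
im=capture("side");cv2.imwrite("pics/s6.png",cv2.resize(im[160:270,270:450],None,fx=4,fy=4,interpolation=2))
```

```text
[[0.     0.1    0.0474]] [-12.49735433  -4.9303101    8.36661489]
```

View pics/s6.png

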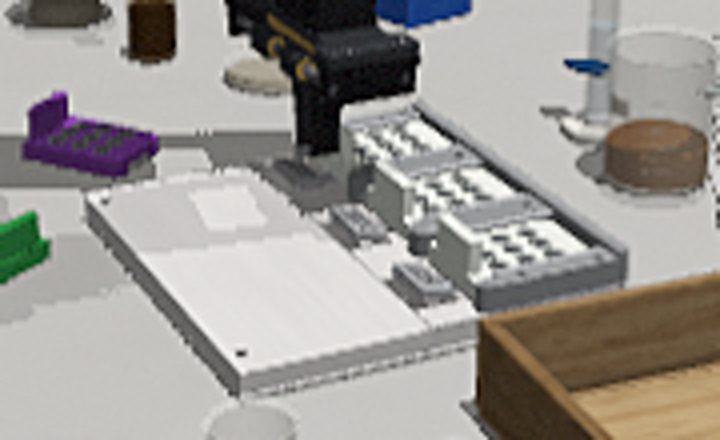

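The position no longer advances while the force rises, so the cassette is against the stop. The lane 0 pad (300,172) looks raised. I back off, lift and check.

Call:
send_rows(
  moves=[
    [[0, 0, 0, 0.5, 0, 0, -0.65], [0, 0, 0, 0.7, 0, -0.5, -0.65], [0, 0, 0, 1.0, 0, -3.0, -0.65], [0, 0, 0, 2.0, 0, -4.0, -0.65], [0, 0, 0, 3.0, 0, -3.0, -0.65]],
  ],
)

```text
time_s: 10.6
position: [0.6068, 0.056, 0.1552]
tcp_rot: [[-0.993, -0.117, 0.008], [-0.117, 0.993, 0.0], [-0.008, -0.001, -1.0]]
force: [0.0, -1.0, 0.9]
opening: 0.176
```

Call:
send_rows(
  moves=[
    [[0, 0, 0, 3.0, 0, 0, -0.65], [0, 0, 0, 2.0, 0, 0, -0.65], [0, 0, 0, 0, 0, 0, -0.65], [0, 0, 0, 0, 0, 0, -0.65], [0, 0, 0, 0, 0, 0, -0.65]],
  ],
)

```text
time_s: 11.1
position: [0.5562, 0.0501, 0.1529]
tcp_rot: [[-0.993, -0.116, 0.003], [-0.116, 0.993, -0.0], [-0.003, -0.0, -1.0]]
force: [0.0, 0.6, 0.8]
opening: 0.169
```

Run:
```python
from h import *
s=readout.read_state();print(s["time_s"],todock(s["position"]),s["force"])
im=capture("side");A=cv2.resize(im[160:250,270:450],(720,360),interpolation=2)
c=camera_model("wrist");im=capture("wrist");cv2.imwrite("pics/w3.png",im);B=cv2.resize(im[110:230,120:420],(720,288));np.savez("w3.npz",**{k:np.array(v) for k,v in c.items()})
print(proj(c,[dock(-.0275,.077,.034),dock(-.0275,.123,.034),dock(-.0275,-.023,.034),dock(-.0275,.023,.034)]).round())
cv2.imwrite("pics/s7.png",cv2.resize(np.vstack([A,B]),(660,594)))
```

```text
11.1 [[-0.1145  0.1003  0.1529]] [0.0430588  0.56733465 0.82027614]
[[303. 270.]
 [344. 269.]
 [213. 270.]
 [254. 270.]]
```

View pics/s7.png

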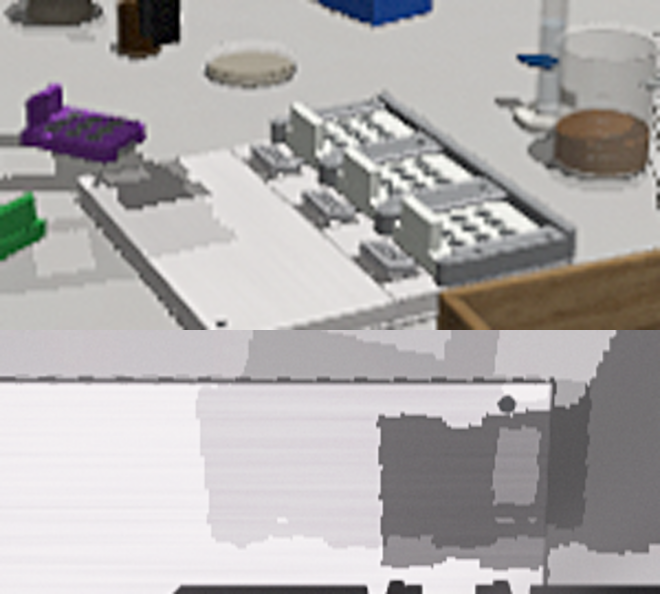

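In the side crop all three pads stand up alike at (275,158), (328,205) and (385,257), each behind a cassette at home. The bystanders are where they were and the arm is clear, so I hand in.

```bash
python3 -c "
from rig import bot; print(bot.hand_in())"
```

```text
the job is handed in; nothing more can be done
None
```

The last cassette is home in lane 0 (left), and its latch has snapped up again behind it. I handed the job in at about 11 s, well under the 38 s limit.

- **What I did:** I pressed lane 0's pad until it stayed flush. Then I pushed the waiting white cassette about 157 mm along the lane, with the fingertips about 23 mm above the floor so the pad could rise. The cassette reached the back stop: it stopped advancing and the wrist force rose to about 16 N, the highest in any of the reports. I then backed off and lifted clear.
- **Last checks:** The side camera shows all three pads standing up alike behind three cassettes at home. The look-alikes and the bystanders in that view look undisturbed, and the force reading with the arm clear is about zero.
- **Not confirmed:** The last wrist picture showed only the empty apron, because the fingers hid the pads. The shut latch therefore rests on the side view and the stop contact, not on a second camera.

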